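# Take the formed channel out of its die and stand it in the gluing stand

### The job

Lift the formed brass channel straight out of the wooden forming die by the finger gaps and lay it down on the clear middle of the cutting mat, letting go of it. Then take it again near one end and stand it upright on its other end in the plywood gluing stand, gently (never let it drop), fully down on the stand's floor between the cheeks, with its flat back right up against the back board and its open side facing out of the stand's open front. Leave the knife, the ruler and the wood offcut where they lie.

Things in the scene. Friction and masses are not known exactly. Their poses are not given: they have to be found in the camera images.
- channel: brass U-channel (trough) 140 mm long (x), 36 mm wide outside (y), 26 mm deep (z), walls 3 mm, ends open and alike. Origin: centre of the outer face of its web (the flat back); z points from the web to the open side. It starts in the die, open side up, x along the die's x, its rim 6 mm below the die's top. About 0.2 kg.
- die: fixed hardwood forming die 190 (x) x 84 (y) x 42 mm high, origin at the centre of its underside, on the mat. Open cavity 146 x 42 mm, floor at z 10 mm. Both long walls (21 mm thick) are cut right through at mid-length by a finger gap (x from -19 to 19 mm) down to the cavity floor; elsewhere there is no room for fingers.
- stand: fixed plywood gluing stand: base 120 (x) x 100 (y) x 12 mm, origin at the centre of its underside, on the mat. On it an upright stall 80 mm high (top at z 92 mm), open at the top and to the front (-x): back board, inner face at x = +15 mm; two 10 mm cheeks from x = -25 to +15 mm, inner faces at y = +-22 mm. Stall floor at z 12 mm. No room for fingers between the cheeks.
- mat: fixed cutting mat 560 (x) x 860 (y) x 3 mm with a blue grid; origin at the centre of its underside, its top is at world z = 3 mm. The die and the stand stand on it to either side; between them it is clear.
- knife: bystander: hobby knife, 150 mm long along its x, 12 mm thick, on the far part of the mat; origin under its middle
- ruler: bystander: steel ruler 310 mm (y) x 30 mm (x) x 4 mm, by the mat's far edge; origin under its centre
- offcut: bystander: flat notched wood offcut 150 mm (x) x 36 mm (y) x 6 mm, on the near edge of the mat; origin under its middle

How it is judged:
By the outcome, as a careful person would: the job done as asked, in the order asked, and still so for the second after the job is handed in, with the robot touching nothing.
It also fails if it takes over 64 s, if anything falls off the work surface, if the arm or the gripper's body presses on something with over 40 N, if the wrist force passes 120 N, or if a joint passes its speed limit or range.

### The arm

A 6-joint arm with a two-finger parallel gripper is mounted at the origin on the work surface. World frame = base frame: x ahead of the robot, y to its left, z up, the work surface at z = 0. Lengths are in m, angles in rad, forces in N, time in s.
With the tool pointing down it reaches from about 0.35 to 0.975 m from the base axis. Payload 17.4 kg.
Tool frame: the origin (TCP) lies midway between the tips of the shut fingers; the grasp point (between the pads) lies 19 mm behind it (manip.grasp_offset is the distance from the TCP to the grasp point, in m); z points along the fingers, y is the line along which they close (so a half turn about z gives the same grasp; the last joint's range is limited). The gripper opens to 85 mm and grips with 20 to 120 N. Pads are 22 mm wide; open, the fingers measure 114 mm over their backs; the gripper's body (76 mm by 85 mm) begins 54 mm behind the grasp point. The pads swing forward as they close: fully open they stand 13 mm farther back than shut.
Start: joints at [1.147, 0.116, 1.442, -0, 1.584, -0.038], TCP at [0.254, 0.625, 0.231] pointing down, gripper open.
Joint ranges: [-2.83, 2.83], [-0.83, 2.19], [0.07, 2.5], [-1.14, 4.28], [0.01, 3], [-2.97, 2.97]. Speed limits (rad/s): [1.89, 1.89, 2.22, 3.14, 3.14, 3.14].

### API

Orientations are given as a rotation vector (axis times angle).
In Python, from station import observe, snapshot, calibration, manip, spot_in, silhouettes gives the robot as it stands.
- The arm moves only by the tool apply_moves, never from a script. Its argument "rows" is text: rows parted by semicolons, each of 7 numbers parted by spaces: the shift along the tool's x, y, z normalised to -1 to 1, where 1 is 20 cm, then the turn, a rotation vector about the tool's x, y, z normalised to -1 to 1, where 1 is 90 degrees, then the closure, from 0 (fully open) to 1 (shut). A call has 1 to 20 rows; each row shifts and turns the commanded pose from where the row before left it, along the tool's axes as they then stand; what a row does not reach is not made up. A row lasts 1/12 s, in which the tool goes at most 41.7 mm and 7.16 degrees, less where a joint would pass 70% of its speed; a pose out of reach is approached as far as the arm can. A call with a number of a shift or a turn outside -1 to 1 is refused whole. A call with a gripper value outside its range is refused whole. The fingers move at their own pace and stop on an object; "grip_force" is the grip in N (left out, the last holds). Time passes only in rows, so rows that do not move let the fingers close. It gives the time, the measured TCP pose, the force, the opening and the grip force at its end, in the units of the state.
- observe(): the state, without advancing time (a new reading comes with each control period).
- snapshot(name): name is "scene" or "top"; returns the picture (420x560x3 uint8, red, green, blue); there is no depth.
- calibration(name): a dict with "fx", "fy", "cx", "cy" (pixels), "R" (3x3) and "t" (3): a world point X has camera coordinates R X + t. Camera axes: x right, y down, z forward; pixel columns grow to the right and rows downward; lengths in m; the calibration is good to about 2 mm. A picture is of the moment at which its call begins. calibration takes no time and is no camera call.
- manip.sign_off(): hands the job in; it is judged then, once.
Trained networks look in the newest picture that a camera, given by its name, has taken for a name from the list of things; names that differ only in an ending like _2 or _b are one class to them, and where a whole thing is asked for, a point or a joint stands for the part that bears it (a point fixed in the world has none). Each returns a list of dicts, best first, with "score" (0 to 1); they miss things now and then, are a little off and sometimes report something else, mostly with a low value. They report only what shows in the picture. A call takes as long as a camera call.
- spot_in(camera, label): "rect" ([left, top, right, bottom] in pixels, round what is visible of it).
- silhouettes(camera, label): "region" (420x560 bool, what is visible of it) and "rect" ([left, top, right, bottom] in pixels, round what is visible of it).
The state is a dict: "t": time; "joints": joint angles; "joint_velocities": joint speeds; "joint_torque": joint torques, N m; "position": TCP position; "tool_rot": TCP orientation; "force": force on the tool from outside, world axes, zero at the start; "moment": the same for the moment, N m; "opening": finger opening in m; "grasp_force": force on a finger pad.
Only numpy, scipy, OpenCV 4.12 (cv2) and the standard library are available. Lean on these libraries where they do the work, as an engineer would, in place of code of your own. Each camera call takes 0.05 s, during which the arm holds its last target. There are 200 camera calls.

## Working session

There is one attempt and no reset: what is moved stays moved. The work goes in short steps, Python scripts to look and compute and a tool call to move; the robot and the scene stay as the last step left them, time stands still between calls to the robot, and variables do not carry over. Pictures are saved under pics/ and viewed, at most 10 in all, crops included, and the job is handed in when it is done.

Besides the shell and the picture viewer there is one more tool, called as name(argument=value, ...) on one line, values as JSON. apply_moves: Moves the arm, as the interface text tells. Its arguments: {"type":"object","properties":{"rows":{"type":"string"},"grip_force":{"type":"number"}},"required":["rows"]}

```bash
mkdir -p pics; ls
python3 - <<'E'
from station import *
import cv2,numpy as np
o=observe();print({k:np.round(v,3) for k,v in o.items()})
for n in ("scene","top"):
    im=snapshot(n);cv2.imwrite(f"pics/{n}0.png",im[:,:,::-1])
    c=calibration(n);print(n,{k:np.round(v,3) for k,v in c.items()}, -np.array(c["R"]).T@np.array(c["t"]))
    for l in ("channel","die","stand","knife","ruler","offcut"):
        for s in silhouettes(n,l)[:2]:
            m=s["region"].astype(np.uint8);print(l,round(s["score"],2),np.round(s["rect"]),m.sum(),np.round(cv2.minAreaRect(cv2.findNonZero(m))[1],1),[np.round(v,1) for v in cv2.minAreaRect(cv2.findNonZero(m))[::2]])
E
```

```text
pics
{'t': np.float64(0.0), 'joints': array([ 1.147,  0.117,  1.442,  0.   ,  1.584, -0.038]), 'joint_velocities': array([-0.001, -0.   , -0.   , -0.002, -0.002,  0.001]), 'joint_torque': array([-1.0000e-03, -7.3197e+01, -6.3250e+01, -0.0000e+00,  7.0000e-03,
       -0.0000e+00]), 'position': array([0.254, 0.625, 0.231]), 'tool_rot': array([-6.020e-01, -3.083e+00,  2.000e-03]), 'force': array([ 0.284,  0.16 , -0.107]), 'moment': array([-0.044, -0.004, -0.005]), 'grasp_force': np.float64(0.0), 'opening': np.float64(0.085)}
scene {'fx': np.float64(539.92), 'fy': np.float64(539.92), 'cx': np.float64(275.972), 'cy': np.float64(211.107), 'R': array([[-0.516,  0.856,  0.019],
       [ 0.571,  0.361, -0.737],
       [-0.638, -0.37 , -0.675]]), 't': array([ 0.323, -0.319,  1.489])} [1.29870863 0.38907329 0.76379525]
channel 0.68 [405. 208. 433. 256.] 904 [48.8 22.4] [array([417.8, 232. ]), np.float64(73.8)]
die 0.56 [390. 193. 451. 279.] 3263 [93.3 52.7] [array([419., 235.]), np.float64(77.5)]
die 0.28 [ 37.  97. 531. 419.] 74405 [461.  233.7] [array([273.8, 242.9]), np.float64(20.5)]
stand 
[... 698 characters left out ...]
.607,  0.984])} [ 0.41073859 -0.00181747  1.08108894]
channel 0.92 [129. 239. 176. 309.] 1327 [68.2 21. ] [array([151.4, 273.3]), np.float64(60.3)]
die 0.94 [109. 219. 194. 328.] 3221 [99.9 47.9] [array([151.8, 273.1]), np.float64(60.4)]
stand 0.92 [352. 232. 414. 288.] 3039 [51. 63.] [array([379.5, 258.5]), np.float64(90.0)]
knife 0.93 [264. 160. 318. 164.] 252 [53.  5.] [array([289.5, 161.5]), np.float64(-0.0)]
ruler 0.64 [192. 123. 336. 149.] 2056 [ 14.4 145.7] [array([264.5, 135.4]), np.float64(87.3)]
offcut 0.82 [240. 319. 314. 342.] 1283 [18.9 76. ] [array([277.7, 330. ]), np.float64(84.6)]
offcut 0.51 [ 59. 101. 502. 385.] 103541 [273.  440.3] [array([277.3, 242.7]), np.float64(88.8)]
```

Run:
```python
import cv2
a=cv2.imread("pics/top0.png");cv2.imwrite("pics/top0c.png",cv2.resize(a[110:350,90:430],(780,551),interpolation=cv2.INTER_CUBIC))
a=cv2.imread("pics/scene0.png");cv2.imwrite("pics/scene0c.png",cv2.resize(a[90:330,150:480],(780,567),interpolation=cv2.INTER_CUBIC))
```

```text
(no output)
```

View pics/top0c.png

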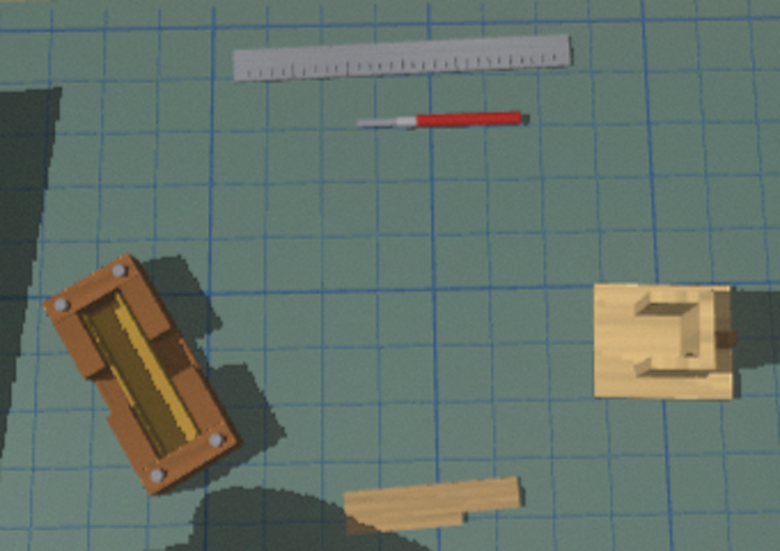

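View pics/scene0c.png

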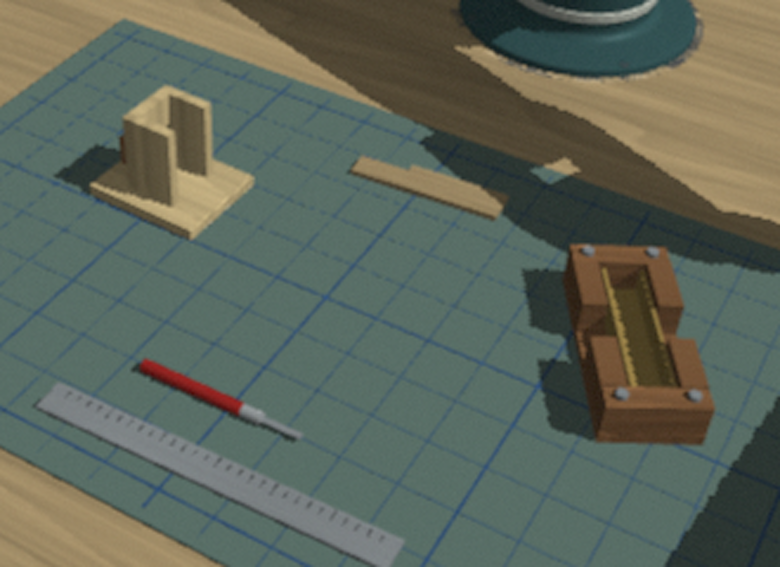

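The top view has up = +x and left = +y. The die is on the left with its long axis about 30° off x. The stand is on the right with its open front facing left (+y). The knife, ruler and offcut are clear of the middle. Next I fit the poses with silhouette models.

```bash
cat > h.py <<'E'
from station import *
import cv2,numpy as np
from scipy.optimize import minimize
from scipy.spatial.transform import Rotation as Ro
B=lambda x0,x1,y0,y1,z0,z1:np.array([[x,y,z] for x in(x0,x1) for y in(y0,y1) for z in(z0,z1)])/1000
DIE=[B(-95,95,-42,42,0,10),B(-95,-73,-42,42,0,42),B(73,95,-42,42,0,42)]+[B(a,b,c,d,0,42) for a,b in((-95,-19),(19,95)) for c,d in((-42,-21),(21,42))]
STAND=[B(-60,60,-50,50,0,12),B(15,25,-32,32,0,92),B(-25,15,22,32,0,92),B(-25,15,-32,-22,0,92)]
CH=[B(-70,70,-18,18,0,3),B(-70,70,15,18,0,26),B(-70,70,-18,-15,0,26)]
KN=[B(-75,75,-6,6,0,12)];OFF=[B(-75,75,-18,18,0,6)]
def px(c,P):
    Q=P@np.array(c["R"]).T+c["t"];return Q[:,:2]/Q[:,2:]*[c["fx"],c["fy"]]+[c["cx"],c["cy"]]
def mask(c,boxes,R,t,S=4):
    m=np.zeros((420*S,560*S),np.uint8)
    for b in boxes:
        h=cv2.convexHull(((px(c,b@R.T+t)+.5)*S).astype(np.float32));cv2.fillConvexPoly(m,np.round(h).astype(np.int32),1)
    return cv2.resize(m.astype(np.float32),(560,420),interpolation=cv2.INTER_AREA)
def back(c,uv,z):
    R=np.array(c["R"]);C=-R.T@c["t"];d=R.T@np.array([(uv[0]-c["cx"])/c["fx"],(uv[1]-c["cy"])/c["fy"],1]);return C+d*(z-C[2])/d[2]
def seen(name,label):
    s=[x for x in silhouettes(name,label) if x["region"].sum()<15000]
    return s[0]["region"].astype(np.float32) if s else None
def fit(boxes,obs,p0,z=.003,mk=lambda p,z:(Ro.from_euler('z',p[2]).as_matrix(),np.array([p[0],p[1],z]))):
    def cost(p):
        s=0
        for c,o in obs:
            m=mask(c,boxes,*mk(p,z));s+=1-np.minimum(m,o).sum()/np.maximum(m,o).sum()
        return s/len(obs)
    p0=np.array(p0,float);sim=np.vstack([p0]+[p0+e for e in np.diag([.012,.012,.12])])
    r=minimize(cost,p0,method='Nelder-Mead',options=dict(initial_simplex=sim,xatol=2e-4,fatol=1e-4,maxiter=150));return r.x,r.fun
E
python3 - <<'E'
from h import *
cal={n:calibration(n) for n in("top","scene")}
for n in cal: snapshot(n)
g={"die":(back(cal["top"],(151.8,273),.045),.5,DIE),"stand":(back(cal["top"],(379.5,258.5),.04),-1.57,STAND),"knife":(back(cal["top"],(289.5,161.5),.01),-1.57,KN),"offcut":(back(cal["top"],(277.7,330),.009),-1.5,OFF)}
for l,(p,y,b) in g.items():
    o={n:seen(n,l) for n in cal}
    for ns in (("top",),("scene",),("top","scene")):
        if any(o[n] is None for n in ns) : print(l,ns,"none");continue
        print(l,ns,*[np.round(v,4) for v in fit(b,[(cal[n],o[n]) for n in ns],[p[0],p[1],y])])
m=[seen("top","channel")];r=cv2.minAreaRect(cv2.findNonZero(m[0].astype(np.uint8)));print("channel",back(cal["top"],r[0],.03),r)
print(back(cal["top"],(280,245),.003),[back(cal["top"],u,.003)[:2].round(3) for u in((60,101),(502,101),(60,385),(502,385))])
E
```

```text
die ('top',) [0.5068 0.2514 0.5309] 0.33
die ('scene',) [0.5079 0.2503 0.5261] 0.2371
die ('top', 'scene') [0.5069 0.2505 0.5302] 0.2884
stand ('top',) [ 0.5277 -0.2001 -1.593 ] 0.0422
stand ('scene',) [ 0.5267 -0.2033 -1.6049] 0.0446
stand ('top', 'scene') [ 0.5275 -0.2013 -1.6063] 0.0505
knife ('top',) [ 0.734  -0.0168 -1.5722] 0.3438
knife ('scene',) [ 0.7333 -0.0136 -1.6066] 0.4111
knife ('top', 'scene') [ 0.734  -0.0114 -1.5874] 0.3829
offcut ('top',) [ 0.3912  0.0058 -1.4789] 0.2019
offcut ('scene',) [ 0.3912  0.002  -1.4823] 0.1891
offcut ('top', 'scene') [ 0.3905  0.0051 -1.5056] 0.1959
channel [0.50403545 0.2507594  0.03      ] ((151.6011962890625, 273.99591064453125), (69.77448272705078, 21.647903442382812), 61.11341857910156)
[ 0.55983581 -0.00258697  0.003     ] [array([0.881, 0.462]), array([ 0.863, -0.489]), array([0.296, 0.429]), array([ 0.275, -0.43 ])]
```

apply_moves(rows="-0.157 -0.104 0.0125 0 0 0 0;-0.157 -0.104 0.0125 0 0 0 0;-0.157 -0.104 0.0125 0 0 0 0;-0.157 -0.104 0.0125 0 0 0 0;-0.157 -0.104 0.0125 0 0 0 0;-0.157 -0.104 0.0125 0 0 0 0;-0.157 -0.104 0.0125 0 0 0 0;-0.157 -0.104 0.0125 0 0 0 0;-0.157 -0.104 0.0125 0 0 0 0;-0.157 -0.104 0.0125 0 0 0 0;-0.157 -0.104 0.0125 0 0 0 0;-0.157 -0.104 0.0125 0 0 0 0;0 0 0 0 0 0.075 0;0 0 0 0 0 0.075 0;0 0 0 0 0 0.075 0;0 0 0 0 0 0.075 0;0 0 0 0 0 0.075 0;0 0 0 0 0 0.075 0;0 0 0 0 0 0.075 0;0 0 0 0 0 0.075 0")

```text
t: 2.92
position: [0.5092, 0.2523, 0.2014]
tool_rot: [1.944, 2.468, 0.0]
force: [0.0, 0.0, -0.1]
opening: 0.0853
grasp_force: 0.0
```

apply_moves(rows="0 0 0 0 0 0.074 0.2;0 0 0 0 0 0.074 0.2;0 0 0 0 0 0.074 0.2;0 0 0 0 0 0.074 0.2;0 0 0 0 0 0.074 0.2;0 0 0 0 0 0.074 0.2;0 0 0 0 0 0.074 0.2;0 0 0 0 0 0.074 0.2;0 0 0 0 0 0.074 0.2;0 0 0 0 0 0.074 0.2;0 0 0 0 0 0.074 0.2;0 0 0 0 0 0 0.2")

```text
t: 3.92
position: [0.5092, 0.2523, 0.2013]
tool_rot: [3.032, 0.821, 0.0]
force: [-0.4, -0.2, 0.2]
opening: 0.0684
grasp_force: 0.0
```

```bash
cat >> h.py <<'E'
def go(tgt,R=None):
    "shift in tool units to reach TCP tgt; R: wanted tool matrix"
    o=observe();T=Ro.from_rotvec(o["tool_rot"]).as_matrix();d=T.T@(np.array(tgt)-o["position"])
    print("t",round(float(o["t"]),2),"pos",np.round(o["position"],4),"x",T[:,0].round(3),"y",T[:,1].round(3),"z",T[:,2].round(3),"open",round(float(o["opening"]),4),"F",np.round(o["force"],1),"q",np.round(o["joints"],2))
    print("shift/0.2:",np.round(d/.2,4),"len mm",round(np.linalg.norm(d)*1000,1))
    if R is not None:print("turn/90deg:",np.round(Ro.from_matrix(T.T@R).as_rotvec()/(np.pi/2),4))
def down(yaw):
    y=np.array([np.cos(yaw),np.sin(yaw),0]);z=np.array([0,0,-1.]);return np.stack([np.cross(y,z),y,z],1)
E
python3 - <<'E'
from h import *
for n in("top","scene"):
    im=snapshot(n)
    for l in ("die","channel"):
        s=seen(n,l)
        if s is not None: print(n,l,s.sum(),cv2.minAreaRect(cv2.findNonZero(s.astype(np.uint8))))
    cv2.imwrite(f"pics/{n}1.png",cv2.resize(im[150:350,60:300] if n=="top" else im[150:320,330:530],None,fx=3,fy=3,interpolation=cv2.INTER_CUBIC)[:,:,::-1])
go([.507,.251,.1],down(.529-np.pi/2))
E
```

```text
top die 1396.0 ((158.3000030517578, 269.60003662109375), (98.8342056274414, 35.7770881652832), 63.43495178222656)
top channel 1061.0 ((156.1701202392578, 278.75775146484375), (58.17934036254883, 21.423805236816406), 66.03751373291016)
scene die 3329.0 ((418.74407958984375, 235.55615234375), (94.60124969482422, 52.529781341552734), 77.6192398071289)
scene channel 843.0 ((417.20025634765625, 230.1439208984375), (53.078575134277344, 21.801504135131836), 74.35775756835938)
t 4.22 pos [0.5092 0.2523 0.2013] x [0.859 0.512 0.   ] y [ 0.512 -0.859 -0.   ] z [ 0.  0. -1.] open 0.0685 F [-0.7 -0.1 -1.3] q [ 0.42 -0.11  1.71  0.    1.53  1.45]
shift/0.2: [-1.280e-02  2.000e-04  5.067e-01] len mm 101.4
turn/90deg: [-0.     -0.      0.0051]
```

apply_moves(rows="-0.0128 0 0.1 0 0 0.005 0.3;0 0 0.1 0 0 0 0.3;0 0 0.1 0 0 0 0.3;0 0 0.1 0 0 0 0.3;0 0 0.1 0 0 0 0.3;0 0 0.1 0 0 0 0.3;0 0 0.06 0 0 0 0.3;0 0 0 0 0 0 0.3;0 0 0 0 0 0 0.3")

```text
t: 4.97
position: [0.507, 0.2511, 0.0695]
tool_rot: [3.033, 0.819, -0.001]
force: [0.2, -0.2, 0.3]
opening: 0.0598
grasp_force: 0.0
```

Run:
```python
from h import *
for n in("top","scene"):
    im=snapshot(n)
    cv2.imwrite(f"pics/{n}2.png",cv2.resize(im[190:340,80:230] if n=="top" else im[150:300,360:510],(390,390),interpolation=cv2.INTER_CUBIC)[:,:,::-1])
cv2.imwrite("pics/both2.png",np.hstack([cv2.imread("pics/top2.png"),cv2.imread("pics/scene2.png")]))
go([.507,.251,.016],down(.529-np.pi/2))
```

```text
t 5.07 pos [0.5076 0.2513 0.0707] x [0.864 0.503 0.002] y [ 0.503 -0.864  0.   ] z [ 0.002  0.001 -1.   ] open 0.0599 F [-0.1  0.1  0.8] q [ 0.41 -0.03  1.86  0.    1.31  1.46]
shift/0.2: [-3.800e-03 -2.000e-04  2.736e-01] len mm 54.7
turn/90deg: [ 0.0001 -0.001  -0.0011]
```

View pics/both2.png

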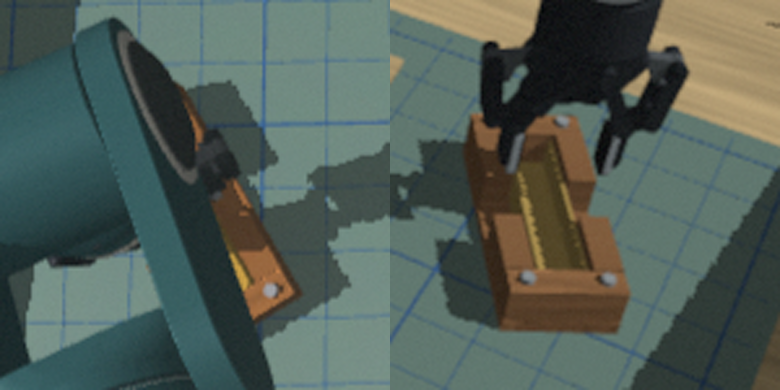

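Both fingertips are lined up over the finger gaps (in the scene crop at about (513,150) and (610,155)), straddling the channel. I'll go down and grip.

apply_moves(rows="-0.004 0 0.08 0 -0.001 -0.001 0.3;0 0 0.08 0 0 0 0.3;0 0 0.06 0 0 0 0.3;0 0 0.04 0 0 0 0.3;0 0 0.013 0 0 0 0.3;0 0 0 0 0 0 0.3;0 0 0 0 0 0 0.3", grip_force=60)

```text
t: 5.65
position: [0.5066, 0.2508, 0.0154]
tool_rot: [3.032, 0.82, -0.001]
force: [0.1, -0.3, -0.2]
opening: 0.0599
grasp_force: 0.0
```

apply_moves(rows="0 0 0 0 0 0 0.6;0 0 0 0 0 0 0.7;0 0 0 0 0 0 0.7;0 0 0 0 0 0 0.7;0 0 0 0 0 0 0.7;0 0 0 0 0 0 0.7;0 0 0 0 0 0 0.7;0 0 0 0 0 0 0.7")

```text
t: 6.32
position: [0.5068, 0.2508, 0.0157]
tool_rot: [3.032, 0.82, -0.0]
force: [-0.8, -0.7, 6.8]
opening: 0.0349
grasp_force: 61.6
```

apply_moves(rows="0 0 -0.01 0 0 0 0.8;0 0 -0.03 0 0 0 0.8;0 0 -0.06 0 0 0 0.8;0 0 -0.08 0 0 0 0.8;0 0 -0.08 0 0 0 0.8;0 0 -0.08 0 0 0 0.8;0 0 -0.08 0 0 0 0.8;0 0 -0.08 0 0 0 0.8;0 0 0 0 0 0 0.8;0 0 0 0 0 0 0.8")

```text
t: 7.15
position: [0.5067, 0.2508, 0.1158]
tool_rot: [3.032, 0.82, 0.001]
force: [-0.2, -0.6, -3.6]
opening: 0.035
grasp_force: 60.4
```

Run:
```python
from h import *
im=snapshot("scene");cv2.imwrite("pics/lift.png",cv2.resize(im[110:300,330:520],(570,570),interpolation=cv2.INTER_CUBIC)[:,:,::-1])
go([.56,.03,.115],down(0))
```

```text
t 7.2 pos [0.5062 0.2506 0.1145] x [ 0.864  0.504 -0.001] y [ 0.504 -0.864  0.   ] z [-0.001 -0.001 -1.   ] open 0.0351 F [-0.8 -0.  -2.4] q [ 0.41 -0.07  1.82 -0.    1.39  1.46]
shift/0.2: [-0.324   1.0882 -0.0018] len mm 227.1
turn/90deg: [-5.000e-04  9.000e-04 -6.636e-01]
```

View pics/lift.png

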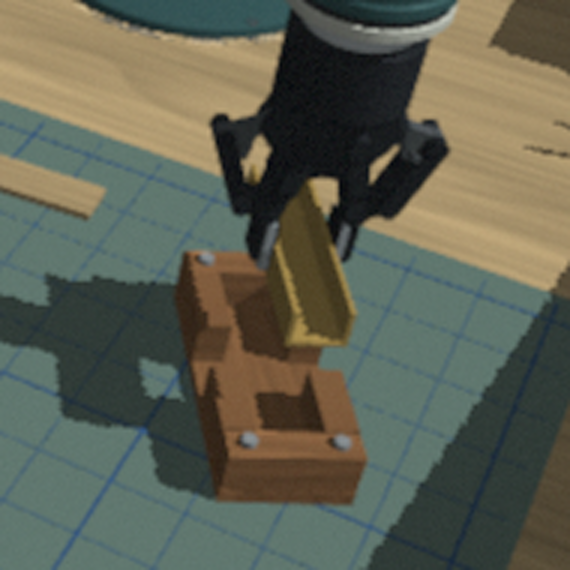

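apply_moves(rows="-0.0405 0.136 0 0 0 0 0.8;-0.0405 0.136 0 0 0 0 0.8;-0.0405 0.136 0 0 0 0 0.8;-0.0405 0.136 0 0 0 0 0.8;-0.0405 0.136 0 0 0 0 0.8;-0.0405 0.136 0 0 0 0 0.8;-0.0405 0.136 0 0 0 0 0.8;-0.0405 0.136 0 0 0 0 0.8;0 0 0 0 0 -0.0664 0.8;0 0 0 0 0 -0.0664 0.8;0 0 0 0 0 -0.0664 0.8;0 0 0 0 0 -0.0664 0.8;0 0 0 0 0 -0.0664 0.8;0 0 0 0 0 -0.0664 0.8;0 0 0 0 0 -0.0664 0.8;0 0 0 0 0 -0.0664 0.8;0 0 0 0 0 -0.0664 0.8;0 0 0 0 0 -0.0664 0.8")

```text
t: 8.7
position: [0.5595, 0.0301, 0.1133]
tool_rot: [-2.214, -2.227, 0.005]
force: [0.6, -0.5, -2.5]
opening: 0.035
grasp_force: 60.8
```

apply_moves(rows="0 0 0.08 0 0 0 0.8;0 0 0.1 0 0 0 0.8;0 0 0.1 0 0 0 0.8;0 0 0.1 0 0 0 0.8;0 0 0.06 0 0 0 0.8;0 0 0.04 0 0 0 0.8;0 0 0.02 0 0 0 0.8;0 0 0.01 0 0 0 0.8;0 0 0 0 0 0 0.8;0 0 0 0 0 0 0.8")

```text
t: 9.53
position: [0.5604, 0.03, 0.0136]
tool_rot: [2.221, 2.222, -0.001]
force: [-0.9, 0.3, -1.7]
opening: 0.0353
grasp_force: 60.8
```

apply_moves(rows="0 0 0.01 0 0 0 0.8;0 0 0.01 0 0 0 0.8;0 0 0.008 0 0 0 0.8;0 0 0.004 0 0 0 0.8;0 0 0.004 0 0 0 0.8;0 0 0 0 0 0 0.8")

```text
t: 10.03
position: [0.56, 0.03, 0.0058]
tool_rot: [-2.22, -2.222, 0.002]
force: [-1.8, 0.0, 0.7]
opening: 0.0349
grasp_force: 61.1
```

apply_moves(rows="0 0 0.002 0 0 0 0.8;0 0 0 0 0 0 0.3;0 0 0 0 0 0 0.25;0 0 0 0 0 0 0.25;0 0 0 0 0 0 0.25;0 0 0 0 0 0 0.25")

```text
t: 10.53
position: [0.56, 0.03, 0.0052]
tool_rot: [-2.221, -2.222, 0.002]
force: [-0.0, 0.9, -0.1]
opening: 0.064
grasp_force: 0.0
```

apply_moves(rows="0 0 -0.05 0 0 0 0.25;0 0 -0.1 0 0 0 0.25;0 0 -0.15 0 0 0 0.25;0 0 -0.2 0 0 0 0.25;0 0 -0.2 0 0 0 0.25;0 0 0 0 0 0 0.25;0 0 0 0 0 0 0.25")

```text
t: 11.12
position: [0.5613, 0.0301, 0.1487]
tool_rot: [2.219, 2.22, 0.003]
force: [0.8, 0.6, -1.3]
opening: 0.0644
grasp_force: 0.0
```

Run:
```python
from h import *
o=[]
for n in("top","scene"):
    snapshot(n);s=seen(n,"channel");c=calibration(n)
    if s is not None:
        o.append((c,s));print(n,s.sum(),cv2.minAreaRect(cv2.findNonZero(s.astype(np.uint8))),*fit(CH,[(c,s)],[.56,.03,1.57]))
print(fit(CH,o,[.56,.03,1.57]))
go([.56,.03,.15],down(0))
```

```text
top 803.0 ((260.95697021484375, 246.09005737304688), (19.246931076049805, 64.18619537353516), 88.97696685791016) [0.55662541 0.0378744  1.56848956] 0.41500455141067505
scene 1413.0 ((305.5455322265625, 211.23533630371094), (69.7120361328125, 21.929044723510742), 23.33403968811035) [0.55987786 0.02984421 1.56270837] 0.03417438268661499
(array([0.55919792, 0.030871  , 1.56305251]), np.float64(0.2590666711330414))
t 11.32 pos [0.5596 0.0301 0.144 ] x [-0.001  1.    -0.001] y [ 1.     0.001 -0.003] z [-0.003 -0.001 -1.   ] open 0.0642 F [-0.2  0.3 -0.1] q [ 0.01 -0.1   1.8  -0.    1.44  0.01]
shift/0.2: [-0.0006  0.0017 -0.0298] len mm 6.0
turn/90deg: [-0.002   0.0005  0.0004]
```

apply_moves(rows="-0.055 0 0 0 0 0 0.32;-0.055 0 0 0 0 0 0.35;-0.055 0 0 0 0 0 0.35;-0.055 0 0 0 0 0 0.35;0 0 0 0 0.0625 0 0.35;0 0 0 0 0.0625 0 0.35;0 0 0 0 0.0625 0 0.35;0 0 0 0 0.0625 0 0.35;0 0 0 0 0.0625 0 0.35;0 0 0 0 0.0625 0 0.35;0 0 0 0 0.0625 0 0.35;0 0 0 0 0.0625 0 0.35;0 0 0 0 0 0 0.35;0 0 0 0 0 0 0.35")

```text
t: 12.48
position: [0.56, -0.0155, 0.1441]
tool_rot: [-1.764, -1.758, -0.725]
force: [-0.1, -0.2, 0.1]
opening: 0.0557
grasp_force: 0.0
```

```bash
cat >> h.py <<'E'
def tilt(a,yaw=0.):
    "tool tilted by a (rad) about tool y, tool y at yaw"
    return down(yaw)@Ro.from_rotvec([0,a,0]).as_matrix()
E
python3 - <<'E'
from h import *
R=tilt(np.pi/4);print(R.round(2));go([.56,-.014,.05],R);go([.56,-.014,.011],R)
E
```

```text
[[ 0.    1.    0.  ]
 [ 0.71  0.    0.71]
 [ 0.71  0.   -0.71]]
t 12.48 pos [ 0.56   -0.0155  0.1441] x [0.003 0.709 0.705] y [ 1.    -0.002 -0.003] z [-0.001  0.705 -0.709] open 0.0557 F [-0.1 -0.2  0.1] q [-0.42  0.06  1.79  0.7   1.65 -0.49]
shift/0.2: [-0.3268  0.0012  0.3388] len mm 94.1
turn/90deg: [-0.0005  0.0016 -0.0021]
t 12.48 pos [ 0.56   -0.0155  0.1441] x [0.003 0.709 0.705] y [ 1.    -0.002 -0.003] z [-0.001  0.705 -0.709] open 0.0557 F [-0.1 -0.2  0.1] q [-0.42  0.06  1.79  0.7   1.65 -0.49]
shift/0.2: [-0.4643  0.0018  0.477 ] len mm 133.1
turn/90deg: [-0.0005  0.0016 -0.0021]
```

apply_moves(rows="-0.08 0 0.09 0 0 0 0.35;-0.08 0 0.09 0 0 0 0.35;-0.08 0 0.08 0 0 0 0.35;-0.087 0 0.08 0 0 0 0.35;-0.05 0 0.05 0 0 0 0.35;-0.04 0 0.04 0 0 0 0.35;-0.02 0 0.02 0 0 0 0.35;-0.015 0 0.015 0 0 0 0.35;0 0 0 0 0 0 0.35;0 0 0 0 0 0 0.35")

```text
t: 13.32
position: [0.5604, -0.0123, 0.0163]
tool_rot: [-1.76, -1.761, -0.727]
force: [-0.2, 0.3, -0.1]
opening: 0.0558
grasp_force: 0.0
```

Run:
```python
from h import *
im=snapshot("scene");cv2.imwrite("pics/g2.png",cv2.resize(im[100:290,200:390],(570,570),interpolation=cv2.INTER_CUBIC)[:,:,::-1])
R=tilt(np.pi/4);go([.56,-.014,.011],R)
```

```text
t 13.37 pos [ 0.5605 -0.0123  0.0164] x [-0.     0.708  0.706] y [ 1.     0.001 -0.   ] z [-0.001  0.706 -0.708] open 0.055 F [0.2 0.4 0. ] q [-0.41  0.2   1.86  0.71  1.48 -0.63]
shift/0.2: [-0.0251 -0.0023  0.0133] len mm 5.7
turn/90deg: [-0.0004  0.0009  0.0002]
```

View pics/g2.png

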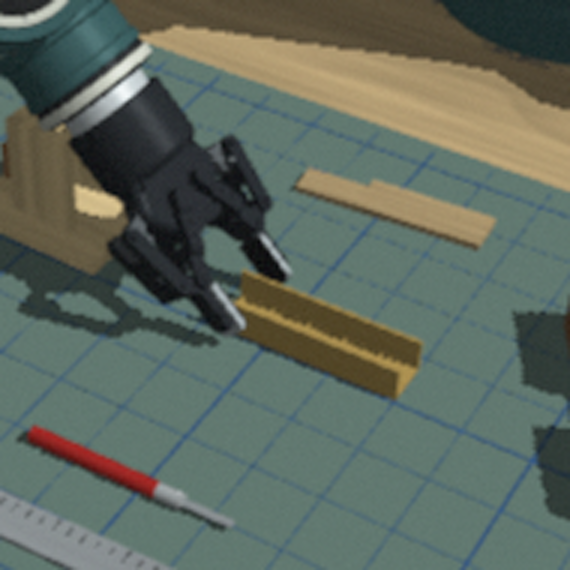

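Run:
```python
from h import *
c=calibration("scene")
P=np.array([[.588,-.0158,.020],[.533,-.0158,.020],[.578,-.04,.003],[.578,-.04,.029],[.578,.1,.003],[.542,-.04,.029]])
print(((px(c,P)-[200,100])*3).round())
```

```text
[[237. 328.]
 [277. 284.]
 [214. 326.]
 [214. 298.]
 [393. 401.]
 [241. 269.]]
```

apply_moves(rows="-0.013 -0.002 0.007 0 0 0 0.35;-0.012 0 0.007 0 0 0 0.35;0 0 0 0 0 0 0.35;0 0 0 0 0 0 0.7;0 0 0 0 0 0 0.8;0 0 0 0 0 0 0.8;0 0 0 0 0 0 0.8;0 0 0 0 0 0 0.8;0 0 0 0 0 0 0.8;0 0 0 0 0 0 0.8", grip_force=100)

```text
t: 14.2
position: [0.5598, -0.0139, 0.0104]
tool_rot: [-1.76, -1.76, -0.727]
force: [-0.8, -4.8, 5.2]
opening: 0.0344
grasp_force: 99.8
```

apply_moves(rows="0.02 0 -0.02 0 0 0 0.9;0.05 0 -0.05 0 0 0 0.9;0.088 0 -0.088 0 0 0 0.9;0.088 0 -0.088 0 0 0 0.9;0.088 0 -0.088 0 0 0 0.9;0.088 0 -0.088 0 0 0 0.9;0.088 0 -0.088 0 0 0 0.9;0.088 0 -0.088 0 0 0 0.9;0.088 0 -0.088 0 0 0 0.9;0.05 0 -0.05 0 0 0 0.9;0 0 0 0 0 0 0.9;0 0 0 0 0 0 0.9")

```text
t: 15.2
position: [0.5598, -0.0135, 0.2182]
tool_rot: [-1.76, -1.761, -0.727]
force: [-1.0, 0.2, -2.9]
opening: 0.0345
grasp_force: 99.7
```

apply_moves(rows="0 0 0 0 -0.03 0 0.9;0 0 0 0 -0.06 0 0.9;0 0 0 0 -0.06 0 0.9;0 0 0 0 -0.06 0 0.9;0 0 0 0 -0.06 0 0.9;0 0 0 0 -0.06 0 0.9;0 0 0 0 -0.06 0 0.9;0 0 0 0 -0.06 0 0.9;0 0 0 0 -0.06 0 0.9;0 0 0 0 -0.06 0 0.9;0 0 0 0 -0.06 0 0.9;0 0 0 0 -0.06 0 0.9;0 0 0 0 -0.06 0 0.9;0 0 0 0 -0.06 0 0.9;0 0 0 0 -0.06 0 0.9;0 0 0 0 -0.06 0 0.9;0 0 0 0 -0.06 0 0.9;0 0 0 0 -0.01 0 0.9;0 0 0 0 0 0 0.9;0 0 0 0 0 0 0.9")

```text
t: 16.87
position: [0.5598, -0.0135, 0.2172]
tool_rot: [1.76, 1.764, -0.73]
force: [0.9, -0.2, -1.7]
opening: 0.0342
grasp_force: 99.8
```

Run:
```python
from h import *
im=snapshot("scene");cv2.imwrite("pics/up.png",cv2.resize(im[60:290,180:410],(600,600),interpolation=cv2.INTER_CUBIC)[:,:,::-1])
R=tilt(-np.pi/4,-.029);go([.527,-.11,.245],R)
```

```text
t 16.92 pos [ 0.5599 -0.0138  0.218 ] x [-0.002  0.708 -0.706] y [ 1.     0.    -0.002] z [-0.001 -0.706 -0.708] open 0.0344 F [-0.3  0.4 -1.7] q [ 0.28 -0.02  1.74 -0.75  1.66  0.31]
shift/0.2: [-0.4359 -0.1649  0.244 ] len mm 105.2
turn/90deg: [ 0.0123 -0.0011  0.0141]
```

View pics/up.png

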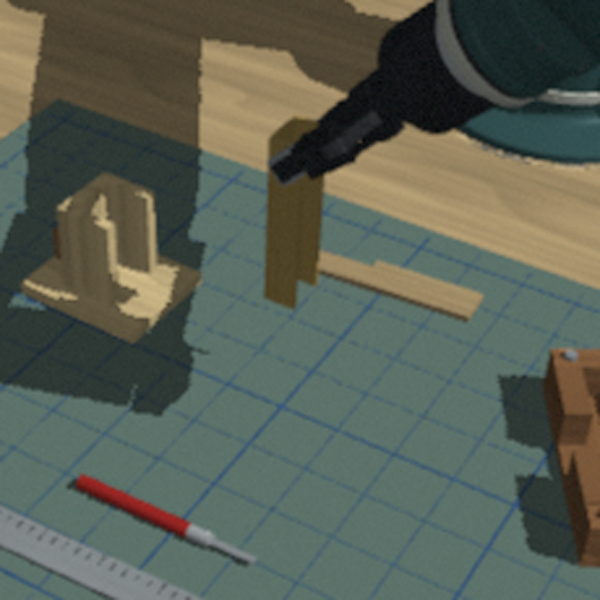

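The channel is held upright with its open side toward +y. It runs from about (295,125) down to (285,300), and the stand is clear on the left.

apply_moves(rows="0 0 0 0.012 -0.001 0.014 0.9;-0.087 -0.033 0.049 0 0 0 0.9;-0.087 -0.033 0.049 0 0 0 0.9;-0.087 -0.033 0.049 0 0 0 0.9;-0.087 -0.033 0.049 0 0 0 0.9;-0.087 -0.033 0.049 0 0 0 0.9;0 0 0 0 0 0 0.9;0 0 0 0 0 0 0.9")

```text
t: 17.58
position: [0.5238, -0.1097, 0.2463]
tool_rot: [1.791, 1.733, -0.74]
force: [0.2, 0.8, -2.5]
opening: 0.0345
grasp_force: 100.3
```

```bash
cat >> h.py <<'E'
# held/standing channel relative to tool: nominal upright, pose params (x,y,pitch about tool y, z offset fixed)
def upR(yaw=-.029,pitch=0.,roll=0.):
    # channel x up(+z), channel z -> open side (+y at yaw 0), channel y -> cross
    R0=np.stack([[0,0,1.],[1,0,0],[0,1,0]],1)
    return Ro.from_euler('z',yaw).as_matrix()@Ro.from_euler('xy',[pitch,roll]).as_matrix()@R0
E
python3 - <<'E'
from h import *
o=observe();T=np.array(o["position"])
C0=T+np.array([0,-.0074,-.044])
for n in("scene","top"):
    snapshot(n);c=calibration(n);m=seen(n,"channel")
    if m is None: print(n,None);continue
    r=cv2.minAreaRect(cv2.findNonZero(m.astype(np.uint8)));print(n,m.sum(),r)
    p=mask(c,CH,upR(),C0);print("pred",cv2.boundingRect(cv2.findNonZero((p>.5).astype(np.uint8))),"seen",cv2.boundingRect(cv2.findNonZero(m.astype(np.uint8))))
    if n=="scene":
        def cost(q):
            # only lower part below fingers: rows below finger tip pixel
            k=mask(c,CH,upR(pitch=q[2]),C0+[0,q[0],q[1]]);v0=int(px(c,(T+[0,0,-.03])[None])[0,1])
            return 1-np.minimum(k,m)[v0:].sum()/np.maximum(k,m)[v0:].sum()
        r=minimize(cost,[0,0,0],method='Nelder-Mead',options=dict(initial_simplex=[[0,0,0],[.004,0,0],[0,.004,0],[0,0,.06]],maxiter=120))
        print("dy,dz,pitch",r.x.round(4),r.fun,"nominal",cost([0,0,0]))
    s=seen(n,"stand")
    if s is not None:
        k=mask(c,STAND,Ro.from_euler('z',-1.6).as_matrix(),np.array([.5275,-.2013,.003]));print("stand IoU",np.minimum(k,s).sum()/np.maximum(k,s).sum(),fit(STAND,[(c,s)],[.5275,-.2013,-1.6]))
go([.527,-.203,.245],tilt(-np.pi/4,-.029))
E
```

```text
scene 1101.0 ((259.0825500488281, 104.46994018554688), (72.97185516357422, 21.9637508392334), 88.40885925292969)
pred (248, 68, 23, 74) seen (248, 68, 23, 74)
dy,dz,pitch [ 0.0005 -0.0004 -0.0208] 0.03812533617019653 nominal 0.05149311
stand IoU 0.94966 (array([ 0.52698668, -0.20230045, -1.62149331]), np.float64(0.04509860277175903))
top 410.0 ((341.0, 244.0), (24.0, 24.0), 90.0)
pred (330, 232, 26, 32) seen (329, 232, 25, 25)
stand IoU 0.9277642 (array([ 0.52730588, -0.20103827, -1.61240485]), np.float64(0.06845808029174805))
t 17.88 pos [ 0.5244 -0.1082  0.245 ] x [ 0.02   0.705 -0.709] y [ 1.    -0.028  0.001] z [-0.019 -0.708 -0.706] open 0.034 F [ 0.4  0.1 -2.3] q [ 0.13 -0.16  1.82 -0.78  1.61  0.18]
shift/0.2: [-0.3339  0.0263  0.3354] len mm 94.8
turn/90deg: [0.0007 0.0014 0.0003]
```

apply_moves(rows="-0.066 0.005 0.066 0 0 0.003 0.9;-0.066 0.005 0.066 0 0 0 0.9;-0.066 0.005 0.066 0 0 0 0.9;-0.066 0.005 0.066 0 0 0 0.9;-0.066 0.005 0.066 0 0 0 0.9;0 0 0 0 0 0 0.9;0 0 0 0 0 0 0.9;0.035 0 0.035 0 0 0 0.9;0.035 0 0.035 0 0 0 0.9;0.035 0 0.035 0 0 0 0.9;0 0 0 0 0 0 0.9")

```text
t: 18.8
position: [0.5258, -0.2015, 0.2125]
tool_rot: [1.79, 1.735, -0.743]
force: [-0.4, -0.3, -3.4]
opening: 0.0347
grasp_force: 100.2
```

Run:
```python
from h import *
im=snapshot("scene");im2=snapshot("top")
a=cv2.resize(im[70:200,170:300],(390,390),interpolation=cv2.INTER_CUBIC);b=cv2.resize(im2[200:310,320:430],(390,390),interpolation=cv2.INTER_CUBIC)
cv2.imwrite("pics/ins.png",np.hstack([a,b])[:,:,::-1])
go([.527,-.202,.135],tilt(-np.pi/4,-.033))
```

```text
t 18.9 pos [ 0.5263 -0.2019  0.215 ] x [ 0.024  0.705 -0.709] y [ 1.    -0.031  0.003] z [-0.02  -0.709 -0.705] open 0.0342 F [ 0.4 -0.8 -1.6] q [-0.04 -0.15  1.87 -0.79  1.46  0.1 ]
shift/0.2: [0.2831 0.0024 0.2826] len mm 80.0
turn/90deg: [ 0.0021  0.0015 -0.0004]
```

View pics/ins.png

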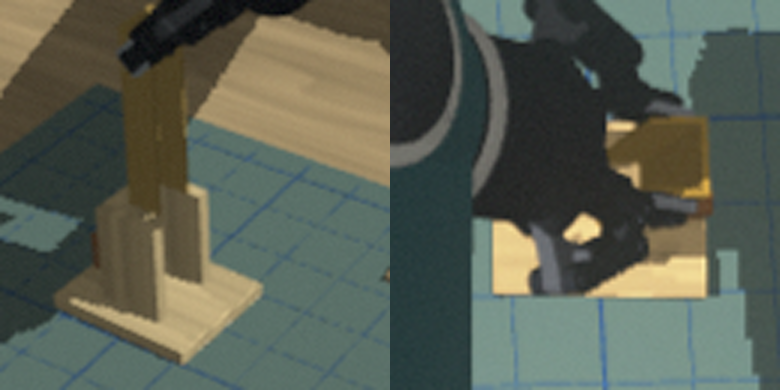

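The channel is centred over the stall between the cheeks, its bottom just above their tops at about (150,215) in the left crop. I'll lower it.

apply_moves(rows="0.025 0.003 0.025 0 0 0 0.9;0.03 0 0.03 0 0 0 0.9;0.03 0 0.03 0 0 0 0.9;0.03 0 0.03 0 0 0 0.9;0.03 0 0.03 0 0 0 0.9;0 0 0 0 0 0 0.9")

```text
t: 19.4
position: [0.5265, -0.2022, 0.1724]
tool_rot: [1.79, 1.733, -0.742]
force: [-0.4, -0.4, -2.5]
opening: 0.0347
grasp_force: 100.2
```

apply_moves(rows="0.03 0 0.03 0 0 0 0.9;0.03 0 0.03 0 0 0 0.9;0.03 0 0.03 0 0 0 0.9;0.03 0 0.03 0 0 0 0.9;0.015 0 0.015 0 0 0 0.9;0 0 0 0 0 0 0.9;0 0 0 0 0 0 0.9")

```text
t: 19.98
position: [0.5273, -0.2024, 0.1365]
tool_rot: [1.79, 1.732, -0.74]
force: [-0.4, 0.2, -2.9]
opening: 0.0346
grasp_force: 100.2
```

apply_moves(rows="0.007 0 0.007 0 0 0 0.9;0.004 0 0.004 0 0 0 0.9;0.004 0 0.004 0 0 0 0.9;0 0 0 0 0 0 0.9;0 0 0 0 0 0 0.9")

```text
t: 20.4
position: [0.5274, -0.2024, 0.1325]
tool_rot: [1.79, 1.731, -0.74]
force: [0.4, 0.7, -2.6]
opening: 0.0342
grasp_force: 100.2
```

apply_moves(rows="0.004 0 0.004 0 0 0 0.9;0 0 0 0 0 0 0.9;0 0 0 0 0 0 0.9")

```text
t: 20.65
position: [0.5274, -0.2024, 0.1312]
tool_rot: [1.79, 1.731, -0.74]
force: [-0.1, -0.4, -2.7]
opening: 0.0343
grasp_force: 100.2
```

apply_moves(rows="0.003 0 0.003 0 0 0 0.9;0 0 0 0 0 0 0.9;0 0 0 0 0 0 0.9")

```text
t: 20.9
position: [0.5273, -0.2024, 0.1304]
tool_rot: [1.79, 1.731, -0.74]
force: [-0.3, -0.1, -2.3]
opening: 0.0339
grasp_force: 100.2
```

apply_moves(rows="-0.009 0 0.009 0 0 0 0.9;-0.006 0 0.006 0 0 0 0.9;0 0 0 0 0 0 0.9;0 0 0 0 0 0 0.9")

```text
t: 21.23
position: [0.5272, -0.2068, 0.1304]
tool_rot: [1.79, 1.731, -0.74]
force: [-0.4, 0.2, -2.6]
opening: 0.0343
grasp_force: 100.2
```

apply_moves(rows="-0.004 0 0.004 0 0 0 0.9;0 0 0 0 0 0 0.9;0 0 0 0 0 0 0.9")

```text
t: 21.48
position: [0.5272, -0.2078, 0.1304]
tool_rot: [1.79, 1.731, -0.74]
force: [-0.5, -0.2, -2.0]
opening: 0.0343
grasp_force: 100.2
```

apply_moves(rows="-0.004 0 0.004 0 0 0 0.9;0 0 0 0 0 0 0.9;0 0 0 0 0 0 0.9")

```text
t: 21.73
position: [0.5272, -0.2084, 0.1305]
tool_rot: [1.791, 1.732, -0.738]
force: [-1.6, 9.1, 2.1]
opening: 0.0345
grasp_force: 101.6
```

apply_moves(rows="0.003 0 0.001 0 0 0 0.9;0 0 0 0 0 0 0.9;0 0 0 0 0 0 0.9")

```text
t: 21.98
position: [0.5273, -0.2083, 0.13]
tool_rot: [1.79, 1.732, -0.739]
force: [-1.0, 5.6, 0.3]
opening: 0.0343
grasp_force: 101.1
```

apply_moves(rows="0.002 0 0.002 0 0 0 0.9;0 0 0 0 0 0 0.9;0 0 0 0 0 0 0.9")

```text
t: 22.23
position: [0.5274, -0.2083, 0.1299]
tool_rot: [1.79, 1.731, -0.739]
force: [-1.9, 9.4, 4.5]
opening: 0.0339
grasp_force: 102.0
```

apply_moves(rows="0.002 0 0.002 0 0 0 0.9;0 0 0 0 0 0 0.9;0 0 0 0 0 0 0.9")

```text
t: 22.48
position: [0.5274, -0.2083, 0.1299]
tool_rot: [1.79, 1.731, -0.739]
force: [-4.1, 10.6, 9.9]
opening: 0.0348
grasp_force: 102.6
```

apply_moves(rows="0 0 0 0 0 0 0.9;0 0 0 0 0 0 0.9;0 0 0 0 0 0 0.9;0 0 0 0 0 0 0.9", grip_force=25)

```text
t: 22.82
position: [0.5275, -0.2083, 0.1299]
tool_rot: [1.79, 1.731, -0.739]
force: [-4.2, 10.0, 9.9]
opening: 0.0344
grasp_force: 102.6
```

Run:
```python
from h import *
im=snapshot("scene");cv2.imwrite("pics/st.png",cv2.resize(im[80:200,170:290],(600,600),interpolation=cv2.INTER_CUBIC)[:,:,::-1])
go([.527,-.2083,.13],tilt(-np.pi/4,-.033))
c=calibration("scene");m=seen("scene","channel")
for d in (0,.002,.004,.008):
    p=mask(c,CH,upR(-.033),np.array([.527,-.2160,.085+d]));print(d,cv2.boundingRect(cv2.findNonZero((p>.5).astype(np.uint8))),cv2.boundingRect(cv2.findNonZero(m.astype(np.uint8))))
```

```text
t 22.87 pos [ 0.5275 -0.2083  0.1299] x [ 0.026  0.705 -0.709] y [ 0.999 -0.032  0.005] z [-0.019 -0.709 -0.705] open 0.0344 F [-5.  11.1 10. ] q [-0.05 -0.08  1.95 -0.81  1.34  0.21]
shift/0.2: [-0.0006 -0.0024 -0.0003] len mm 0.5
turn/90deg: [ 0.003   0.0015 -0.0018]
0 (208, 107, 23, 66) (208, 107, 23, 57)
0.002 (208, 107, 23, 65) (208, 107, 23, 57)
0.004 (208, 106, 23, 65) (208, 107, 23, 57)
0.008 (208, 104, 23, 66) (208, 107, 23, 57)
```

View pics/st.png

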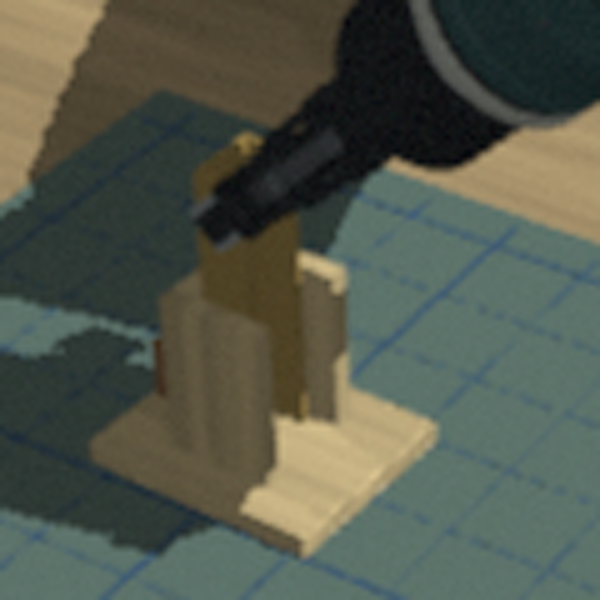

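apply_moves(rows="0 0 0 0 0 0 0.55;0 0 0 0 0 0 0.52;0 0 0 0 0 0 0.49;0 0 0 0 0 0 0.46;0 0 0 0 0 0 0.43;0 0 0 0 0 0 0.4;0 0 0 0 0 0 0.4;0 0 0 0 0 0 0.4")

```text
t: 23.58
position: [0.5272, -0.2087, 0.1287]
tool_rot: [1.79, 1.731, -0.74]
force: [-0.2, -0.3, -0.9]
opening: 0.0517
grasp_force: 0.0
```

Run:
```python
from h import *
go([.527,-.2083,.13],tilt(-np.pi/4,-.033))
```

```text
t 23.58 pos [ 0.5272 -0.2087  0.1287] x [ 0.025  0.705 -0.709] y [ 0.999 -0.032  0.004] z [-0.019 -0.709 -0.705] open 0.0517 F [-0.2 -0.3 -0.9] q [-0.05 -0.08  1.95 -0.82  1.34  0.21]
shift/0.2: [-0.0032 -0.0008 -0.006 ] len mm 1.4
turn/90deg: [ 0.0025  0.0016 -0.0013]
```

apply_moves(rows="0 0 -0.02 0 0 0 0.4;0 0 -0.05 0 0 0 0.4;0 0 -0.08 0 0 0 0.4;0 0 -0.1 0 0 0 0.4;0 0 -0.1 0 0 0 0.4;0 0 -0.15 0 0 0 0.4;0 0 -0.15 0 0 0 0.4;0 0 -0.15 0 0 0 0.4;0 0 0 0 0 0 0.4;0 0 0 0 0 0 0.4")

```text
t: 24.42
position: [0.5308, -0.094, 0.2432]
tool_rot: [1.789, 1.732, -0.736]
force: [0.7, -0.6, -0.5]
opening: 0.051
grasp_force: 0.0
```

Run:
```python
from h import *
ims=[]
for n,b in (("scene",(80,200,170,290)),("top",(215,305,340,430))):
    im=snapshot(n);ims.append(cv2.resize(im[b[0]:b[1],b[2]:b[3]],(400,400),interpolation=cv2.INTER_CUBIC))
    c=calibration(n);m=seen(n,"channel");
    if m is None:print(n,None);continue
    print(n,"seen",m.sum(),cv2.boundingRect(cv2.findNonZero(m.astype(np.uint8))))
    s=seen(n,"stand");print(fit(STAND,[(c,s)],[.5275,-.2013,-1.6]))
    top=[np.array([.527,-.2163,.155])+np.array([x,y,0]) for x in(-.018,.018) for y in(0,.026)];print("pred top corners",px(c,np.array(top)).round(1).tolist())
    for z in(.085,.087):
        p=mask(c,CH,upR(-.033),np.array([.527,-.2163,z]));print("pred",cv2.boundingRect(cv2.findNonZero((p>.5).astype(np.uint8))))
cv2.imwrite("pics/fin.png",np.hstack(ims)[:,:,::-1]);go([.5,-.1,.3])
```

```text
scene seen 818.0 (208, 108, 23, 56)
(array([ 0.52731322, -0.20207415, -1.637755  ]), np.float64(0.21602624654769897))
pred top corners [[218.0, 106.6], [228.1, 110.2], [207.8, 114.4], [218.1, 118.1]]
pred (208, 107, 23, 66)
pred (208, 107, 23, 65)
top seen 447.0 (379, 239, 23, 26)
(array([ 0.52760079, -0.20050093, -1.58930452]), np.float64(0.2218000292778015))
pred top corners [[402.6, 259.3], [387.8, 259.7], [401.3, 239.0], [386.6, 239.3]]
pred (374, 239, 29, 29)
pred (374, 239, 29, 29)
t 24.72 pos [ 0.53   -0.0958  0.2409] x [ 0.025  0.705 -0.709] y [ 0.999 -0.032  0.003] z [-0.021 -0.709 -0.705] open 0.0512 F [ 0.1  0.7 -0.4] q [ 0.15 -0.13  1.81 -0.77  1.62  0.21]
shift/0.2: [-0.2279 -0.1481 -0.1903] len mm 66.4
```

View pics/fin.png

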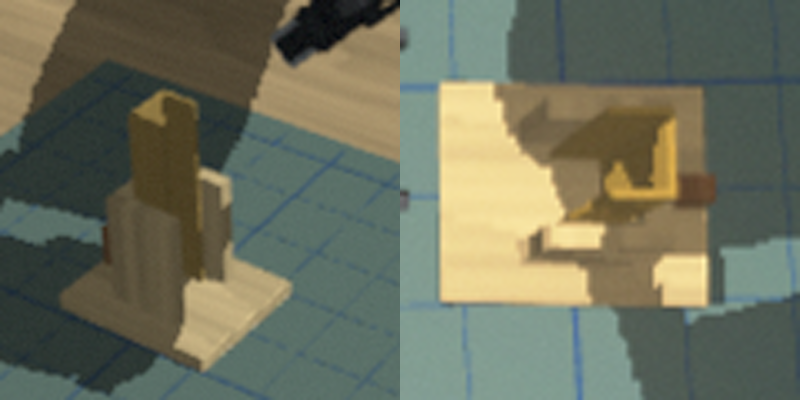

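The channel stands upright in the stall with its back against the board and its open side to the front. Its outline matches the predicted seated pose: top corner at row 107–108 in the scene view, web edge at column about 402.7 in the top view. Handing in.

```bash
python3 -c "
from station import manip
print(manip.sign_off())"
```

```text
the job is handed in; nothing more can be done
None
```

I lifted the channel from the die, laid it on the mat and let go, then stood it on end in the stand: on the floor, back against the board, open side out, gripper clear. I handed the job in at about 25 s; the last pictures show it seated to within about 1 mm, and no verdict came back.

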